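# Open a child-resistant solvent bottle

## Robot

A 6-joint arm with a two-finger parallel gripper is mounted at the origin on the work surface. World frame = base frame: x ahead of the robot, y to its left, z up, the work surface at z = 0. Lengths are in m, angles in degrees, forces in N, time in s.
With the tool pointing down it reaches from about 0.35 to 0.875 m from the base axis. Payload 4.2 kg.
Tool frame: the origin (TCP) lies midway between the tips of the shut fingers; the grasp point (between the pads) lies 19 mm behind it; z points along the fingers, y is the direction in which the jaws open and shut (so a half turn about z gives the same grasp; the last joint's range is limited). The gripper opens to 87 mm and grips with 3 to 60 N. Pads are 19 mm wide; open, the fingers measure 117 mm over their backs; the gripper's body (75 mm by 190 mm) begins 51 mm behind the grasp point.
Start: joints at [14.817, 22.042, 0.453, 0, -68.411, -14.817], TCP at [0.625, 0, 0.223] pointing down, gripper open.
Joint ranges: [-179.83, 179.83], [-69.29, 118.12], [-61.27, 80.66], [-181.25, 117.63], [-171.15, -9.14], [-177.46, 177.46]. Speed limits (degrees/s): [159.86, 159.86, 180, 180, 180, 180].

## Interface

Orientations are given as a 3x3 rotation matrix whose columns are the frame's x, y, z axes.
In Python, from station import sense, capture, get_calibration, finish_job, spot_in, spot_point gives the robot as it stands.
- The arm moves only by the shell command python3 -m inch 'ROWS'. ROWS is JSON, a list of rows, each an object with "fingers": the finger opening in cm, from 0 to 8.7; "delta_pos": the shift along the tool's x, y, z in cm, a list of three; "spin": the turn about the tool's z in degrees. In form: [{"fingers": fingers, "delta_pos": [dx, dy, dz], "spin": spin}, ...]. A call has 1 to 20 rows; each row is the pose to reach, as a shift and turn from the pose commanded when the call began, along the tool's axes at that moment; what a row does not reach only later rows make up. A row lasts 1/10 s, in which the tool goes at most 50 mm and 8.59 degrees, less where a joint would pass 70% of its speed; a pose out of reach is approached as far as the arm can. A call with a gripper value outside its range is refused whole. The fingers move at their own pace and stop on an object; the grip force is fixed at half the most. Time passes only in rows, so rows that repeat a pose let the fingers close. It gives the time, the measured TCP pose, the force and the opening at its end, in the units of the state.
- sense(): the state, without advancing time (a new reading comes with each control period).
- capture(name): name is "scene" or "side" or "wrist"; returns the picture (480x640x3 uint8, red, green, blue); there is no depth.
- get_calibration(name): a dict with "K" (3x3 intrinsics, pixels), "T" (4x4, takes a point from camera to world coordinates). Camera axes: x right, y up, looking along -z (the intrinsics and any distortion apply to the point x, -y, -z); pixel columns grow to the right and rows downward; lengths in m; the calibration is good to about 2 mm. The wrist camera is an equidistant fisheye: a pixel r from the principal point sees the ray r / f radians off the axis. A picture is of the moment at which its call begins: read the wrist's pose just before it. get_calibration takes no time and is no camera call; for the wrist camera it gives the pose at the moment of the call.
- finish_job(): hands the job in, once; it reports no verdict.
Trained networks look in the newest picture that a camera, given by its name, has taken for a name from the list of things; names that differ only in an ending like _2 or _b are one class to them, and where a whole thing is asked for, a point or a joint stands for the part that bears it (a point fixed in the world has none). Each returns a list of dicts, best first, with "conf" (0 to 1); they miss things now and then, are a little off and sometimes report something else, mostly with a low value. They report only what shows in the picture. A call takes as long as a camera call. They do not tell look-alikes from the thing itself.
- spot_in(camera, target): "extent" ([left, top, right, bottom] as shares, 0 to 1, of the picture: columns of its width, rows of its height, round what is visible of it).
- spot_point(camera, target): "location" ([column, row] as shares, 0 to 1, of the picture: columns of its width, rows of its height: a listed point, or the origin of a listed thing).
The state is a dict: "time_s": time; "joints": joint angles; "joint_velocities": joint speeds; "effort": joint torques, N m; "tcp_pos": TCP position; "ee_rot": TCP orientation; "wrist_force": force on the tool from outside, world axes, zero at the start; "moment": the same for the moment, N m; "gripper_width": opening from 0.0 (shut) to 1.0 (fully open).
Only numpy, scipy, OpenCV 4.12 (cv2) and the standard library are available. Lean on these libraries where they do the work, as an engineer would, in place of code of your own. Each camera call takes 0.05 s, during which the arm holds its last target.

## Task

Open the square brown bottle that stands in the grey holder: its white cap is child-resistant, so press it down firmly and keep pressing while you turn it anticlockwise until it is free, without leaning on the glass harder than it needs or wrenching the cap once it comes up against a stop. Lift the cap straight off without pulling the bottle up out of its holder, and set it down gently, right way up, on the floor of the steel tray. Leave the other glassware where it stands.

Things in the scene. Friction and masses are not known exactly. Their poses are not given: they have to be found in the camera images.
- cap_shell: Outer shell of the white push-and-turn cap on the bottle: ribbed, round, 54 mm in diameter, 38 mm high, flat on top, mass with its inner closure about 0.08 kg. Origin: centre of its lower rim; z up along the cap's axis; x and y turn with the shell (any start angle). A two-part cap: the shell, held up by a spring, rides on a hidden inner closure. Not pushed, it only clicks round.
- cap_top (a point): Centre of the shell's flat top, 38 mm above its lower rim. Pushed down, the shell yields from about 7 N, then sinks 5 mm on its spring while the liner below gives 1.3 mm more; about 14 N takes it to the bottom, and there it is hard, so push slowly. Keep 15 to 18 N on it while turning; 30 N or more is too hard for the glass.
- cap_grip (a point): Point on the shell's axis 24 mm above its lower rim, a good height to grip. Inside, 3 drive teeth on the shell meet 12 teeth (every 30 degrees) of the inner closure. Pushed tooth on tooth, the shell stops hard after 2 mm, and sinks the rest once turned a little while pushed. Before it drives there is up to 0.25 rad of play; then the drag is 0.05 to 0.2 N m.
- bottle: Square brown glass bottle, 74 mm wide, 0.6 to 0.95 kg, loose in its holder with 1.75 mm of play each side. Origin: centre of its underside, z up. The round shoulder starts 98 mm up, the neck's rim is 142 mm up, the closed cap's lower rim 121 mm and its top 159 mm up. A cap that is not yet free pulls the bottle up with it.
- bottle_mouth (a point): Centre of the bottle's rim, 142 mm above its underside. The inner closure holds by three lugs under three ledges of the neck: turned anticlockwise (from above) by 0.25 to 1.15 rad, by how far it was done up, it is free to lift straight off; about 0.25 rad further it meets a hard stop, still free to lift: do not wrench it past (over 0.5 N m). Lifting 30 mm clears the neck.
- holder: Grey square holder screwed to the bench, 93.5 mm wide and 46 mm high on a flat 140 mm square flange 6 mm thick; its pocket floor, where the bottle stands, is 8 mm above its origin (centre of its underside, on the bench). It keeps the bottle from turning. A push and twist together that load it with over 45 N, the bottle's weight included, is too rough.
- tray: Shallow stainless-steel tray, 220 mm (its x) by 170 mm (its y), walls 3 mm thick and 14 mm high, floor 3 mm thick, mass 0.9 kg. Origin: centre of its underside on the bench, z up.
- beaker: Clear open beaker, 72 mm in diameter, 95 mm high, a bystander. Origin: centre of its underside.
- wash_bottle: Round white wash bottle with a thin bent spout, 72 mm in diameter, 178 mm high, a bystander. Origin: centre of its underside.
- flask: Conical glass flask, 84 mm wide at the foot, 122 mm high, a bystander. Origin: centre of its underside.
There are look-alikes about, which are no part of the job. Of the things like the holder, leave any that is green or turquoise; of the rest the larger one is meant.

How it is judged (in metres and radians):
On the way:
1. the cap has come off: its lower rim is above the bottle's mouth, with the bottle still standing in its holder (z of cap_shell in the frame of bottle_mouth above 0.005 m and z of bottle in the frame of holder below 0.012 m and angle between bottle's own z axis and vertical below 0.1 rad), for 0.1 s.
At the end, for the whole second after the job is handed in: the cap stands right way up (within 0.15 rad), at rest and let go on the tray's floor, inside its walls (axis within 85 mm and 60 mm of its middle along its x and y, rim within 4 mm of the floor); the bottle stands upright (within 0.06 rad) on its holder's floor (within 3 mm) (x of cap_shell in the frame of tray between -0.085 and 0.085 m and y of cap_shell in the frame of tray between -0.06 and 0.06 m and z of cap_shell in the frame of tray between 0 and 0.007 m and angle between cap_shell's own z axis and vertical below 0.15 rad and linear speed of cap_shell below 0.02 m/s and z of bottle in the frame of holder below 0.011 m and angle between bottle's own z axis and vertical below 0.06 rad); the robot touches nothing.
It fails at once if the bottle is forced in its holder with over 45 N in all (its weight of 6 to 10 N, the push on the cap, and the side forces of wrenching it against the stop) (contact force between bottle and holder above 45 N).
It fails at once if the bottle is pulled up more than 8 mm off the holder's floor (z of bottle in the frame of holder above 0.016 m).
It fails at once if the cap is dropped: it moves faster than 0.45 m/s with no finger on it (contact force between the fingers and cap_shell below 0.05 N and linear speed of cap_shell above 0.45 m/s).
It fails at once if the cap is rammed onto the tray with more than 60 N (contact force between cap_shell and tray above 60 N).
It fails at once if the beaker, wash bottle or flask is moved by more than 15 mm (distance of any of beaker, wash_bottle, flask from where it was at the start of the episode above 0.015 m).
It also fails if it takes over 61 s, if anything falls off the work surface, if the arm or the gripper's body presses on something with over 40 N, if the wrist force passes 120 N, or if a joint passes its speed limit or range.

## Working session

There is one attempt and no reset: what is moved stays moved. The work goes in short steps, Python scripts to look and compute and a shell command to move; the robot and the scene stay as the last step left them, time stands still between calls to the robot, and variables do not carry over. Pictures are saved under pics/ and viewed, and the job is handed in when it is done.

```bash
ls; mkdir -p pics
cat > h.py <<'E'
import numpy as np, cv2
from station import sense, capture, get_calibration, finish_job, spot_in, spot_point
def snap(cam,name):
    im=capture(cam); cv2.imwrite(f'pics/{name}.png',im[:,:,::-1]); return im
def ray(cam,u,v):
    c=get_calibration(cam);K=np.array(c['K']);T=np.array(c['T'])
    x=(u-K[0,2])/K[0,0];y=(v-K[1,2])/K[1,1]
    if cam=='wrist':
        r=np.hypot(x,y); s=np.sin(r)/max(r,1e-9); d=np.array([x*s,-y*s,-np.cos(r)])
    else:
        d=np.array([x,-y,-1.])
        if any(k for k in c if k not in('K','T')): print(c.keys())
    d=T[:3,:3]@d
    return T[:3,3],d/np.linalg.norm(d)
def atz(cam,u,v,z):
    o,d=ray(cam,u,v); return o+d*(z-o[2])/d[2]
def tri(l):
    A=np.zeros((3,3));b=np.zeros(3)
    for o,d in l:
        P=np.eye(3)-np.outer(d,d);A+=P;b+=P@o
    p=np.linalg.solve(A,b); return p,[np.linalg.norm((np.eye(3)-np.outer(d,d))@(p-o)) for o,d in l]
E
python3 - <<'E'
from h import *
for c in('scene','side'):
    snap(c,c+'0')
    for t in('cap_top','cap_shell','bottle','holder','tray','beaker','wash_bottle','flask'):
        print(c,t,[(round(r['conf'],2),np.round(np.array(r['location'])*[640,480],1).tolist()) for r in spot_point(c,t)])
print(sense())
E
```

```text
pics
scene cap_top [(0.56, [357.8, 188.9]), (0.44, [357.3, 191.3])]
scene cap_shell [(0.62, [359.0, 199.0])]
scene bottle [(0.67, [356.1, 233.0]), (0.35, [285.5, 322.1])]
scene holder [(0.82, [305.6, 205.5]), (0.66, [356.0, 236.9])]
scene tray [(0.74, [286.6, 322.8])]
scene beaker [(0.67, [406.0, 316.2])]
scene wash_bottle [(0.65, [403.2, 188.9])]
scene flask [(0.72, [162.2, 369.7])]
side cap_top [(0.6, [311.8, 256.1])]
side cap_shell [(0.66, [313.3, 270.1])]
side bottle [(0.59, [310.6, 308.8])]
side holder [(0.89, [313.2, 311.6]), (0.84, [395.0, 383.1]), (0.78, [383.8, 328.1]), (0.57, [220.0, 310.3])]
side tray [(0.61, [318.7, 243.2])]
side beaker [(0.6, [242.3, 268.0])]
side wash_bottle [(0.78, [294.9, 393.8])]
side flask [(0.88, [376.3, 212.0])]
{'time_s': 0.9, 'joints': array([ 1.48155209e+01,  2.20385748e+01,  4.52810245e-01,  3.54242548e-04,
       -6.84093185e+01, -1.48171159e+01]), 'joint_velocities': array([-0.0554063 ,  0.03814665, -0.01855348, -0.05886909, -0.02723744,
        0.0689843 ]), 'effort': array([ 1.65862721e-04, -3.90455317e+01,  1.87617910e+01,  4.22443181e+00,
        1.53934001e-02, -1.65297962e-05]), 'tcp_pos': array([6.24987766e-01, 1.28189544e-05, 2.22584997e-01]), 'ee_rot': array([[-2.55613697e-05, -9.99999996e-01,  8.44347574e-05],
       [-1.00000000e+00,  2.55627534e-05,  1.63864985e-05],
       [-1.63886569e-05, -8.44343385e-05, -9.99999996e-01]]), 'wrist_force': array([ 1.03841542,  0.51799757, -0.36560366]), 'moment': array([ 0.00616016, -0.02259863, -0.06711328]), 'gripper_width': 0.9992750160268468}
```

View pics/scene0.png

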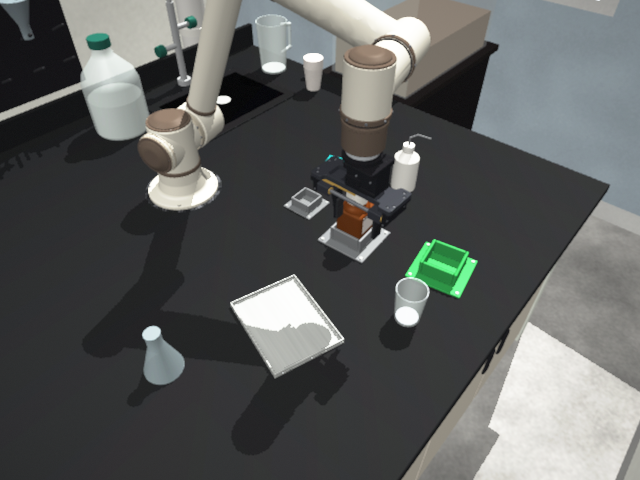

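View pics/side0.png

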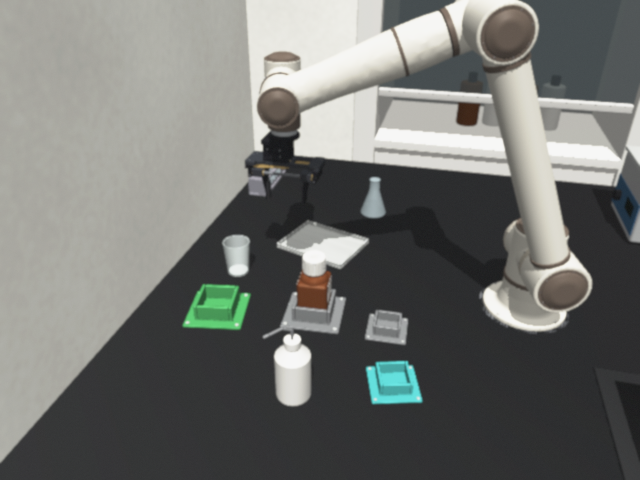

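Run:
```python
from h import *
px={'cap_top':((357.8,189.5),(311.8,256.1),.167),'bottle':((356.1,233),(310.6,308.8),.008),'holder':((356,236.9),(313.2,311.6),0),'tray':((286.6,322.8),(318.7,243.2),0),'beaker':((406,316.2),(242.3,268),0),'wash':((403.2,188.9),(294.9,393.8),0),'flask':((162.2,369.7),(376.3,212),0)}
for k,(a,b,z) in px.items():
    p,e=tri([ray('scene',*a),ray('side',*b)])
    print(k,p.round(4),np.round(e,4),atz('scene',*a,z).round(4),atz('side',*b,z).round(4))
for c in('scene','side'): print(get_calibration(c).keys(),get_calibration(c)['T'][:3,3])
print('h2',atz('scene',305.6,205.5,0),atz('side',395,383,0),atz('side',384,328,0),atz('side',220,310,0))
```

```text
cap_top [0.515  0.1576 0.1629] [0.0016 0.0016] [0.5163 0.1531 0.167 ] [0.5146 0.1652 0.167 ]
bottle [0.5158 0.1654 0.0134] [0.0023 0.0023] [0.5102 0.1696 0.008 ] [0.5195 0.1601 0.008 ]
holder [0.5137 0.1626 0.0017] [0.0016 0.0016] [0.5143 0.1645 0.    ] [0.513  0.1595 0.    ]
tray [ 0.5748 -0.1627  0.0051] [0.0047 0.0047] [ 0.5672 -0.1612  0.    ] [ 0.5805 -0.1671  0.    ]
beaker [0.7578 0.0256 0.0039] [0.0047 0.0047] [0.7608 0.0304 0.    ] [0.7558 0.0182 0.    ]
wash [ 0.4864  0.4268 -0.0073] [0.0035 0.0035] [0.4944 0.4194 0.    ] [0.4813 0.4318 0.    ]
flask [ 0.4462 -0.4174 -0.0045] [0.0042 0.0042] [ 0.4539 -0.4175  0.    ] [ 0.4422 -0.414   0.    ]
dict_keys(['K', 'T']) [ 1.06296505 -0.63960596  0.91887821]
dict_keys(['K', 'T']) [0.24214742 1.19712266 0.83986533]
h2 [0.32737027 0.17361959 0.        ] [0.28496891 0.35080051 0.        ] [0.33256601 0.17862299 0.        ] [0.74103259 0.21099234 0.        ]
```

```bash
python3 -m inch '[{"fingers":8.7,"delta_pos":[-4,2.7,0],"spin":0},{"fingers":8.7,"delta_pos":[-8,5.5,0],"spin":0},{"fingers":8.7,"delta_pos":[-12,8,0],"spin":0},{"fingers":8.7,"delta_pos":[-15,10,0],"spin":0},{"fingers":8.7,"delta_pos":[-16,11,0],"spin":0},{"fingers":8.7,"delta_pos":[-16,11,0],"spin":0}]'
python3 - <<'E'
from h import *
s=sense();print(s['tcp_pos'],s['joints'])
print(get_calibration('wrist'))
snap('wrist','w1')
for t,z in(('cap_top',.167),('cap_grip',.153),('cap_shell',.129),('bottle',.008),('holder',0)):
    print(t,[(round(r['conf'],2),(q:=np.array(r['location'])*[640,480]).round(1),atz('wrist',*q,z).round(4)) for r in spot_point('wrist',t)])
print([(r['conf'],np.array(r['extent'])*[640,480,640,480]) for r in spot_in('wrist','cap_shell')])
snap('side','s1')
print(spot_point('side','cap_top'))
E
```

```text
time_s: 1.5
tcp_pos: [0.5141, 0.1611, 0.223]
ee_rot: [[0.003, -1.0, 0.0], [-1.0, -0.003, 0.0], [-0.0, -0.0, -1.0]]
wrist_force: [-0.1, -0.1, 0.3]
gripper_width: 0.998
[0.51410629 0.16110318 0.22296659] [ 3.46515127e+01  1.36167292e+01 -1.16721433e+01 -3.14315205e-03
 -6.46826715e+01 -3.44905868e+01]
{'K': array([[371.64829954,   0.        , 314.30891641],
       [  0.        , 371.64829954, 239.83003562],
       [  0.        ,   0.        ,   1.        ]]), 'T': array([[-9.99997247e-01,  2.27506988e-03, -5.74265703e-04,
         5.15183689e-01],
       [-2.05205694e-03, -9.66632071e-01, -2.56160553e-01,
         9.20505405e-02],
       [-1.13788680e-03, -2.56158669e-01,  9.66634078e-01,
         3.86017611e-01],
       [ 0.00000000e+00,  0.00000000e+00,  0.00000000e+00,
         1.00000000e+00]])}
cap_top [(0.65, array([322.1, 260.5]), array([0.5117, 0.1619, 0.167 ])), (0.35, array([321.9, 243.1]), array([0.5118, 0.1507, 0.167 ]))]
cap_grip [(0.78, array([322.6, 251.5]), array([0.5113, 0.1598, 0.153 ]))]
cap_shell [(0.59, array([321.5, 246.7]), array([0.5117, 0.1631, 0.129 ]))]
bottle [(0.89, array([319.4, 213.7]), array([0.5116, 0.162 , 0.008 ]))]
holder [(0.72, array([477.5, 228.3]), array([0.3312, 0.1789, 0.    ])), (0.65, array([121.8, 254.9]), array([ 0.7471,  0.21  , -0.    ]))]
[(0.62, array([280.576, 209.712, 364.48 , 299.616]))]
[{'location': [0.49, 0.5271], 'conf': 0.79}]
```

View pics/w1.png

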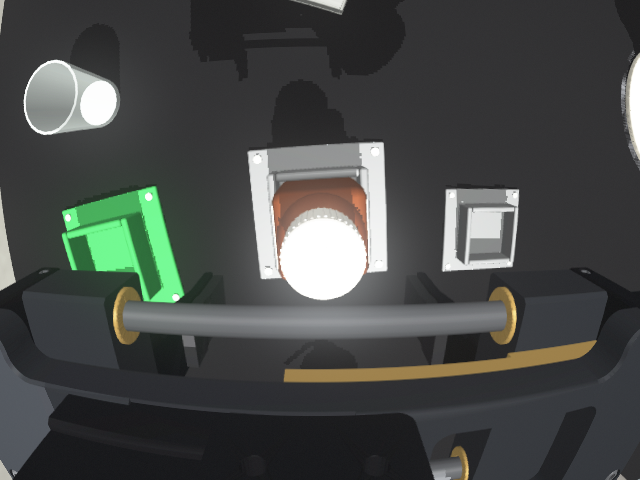

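View pics/s1.png

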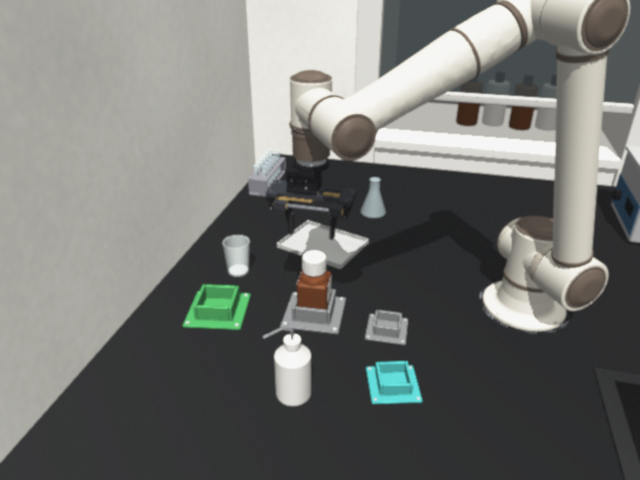

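Run:
```python
from h import *
im=cv2.imread('pics/w1.png');g=im.min(2)
for th in(180,220,245):
    n,l,st,ce=cv2.connectedComponentsWithStats((g>th).astype(np.uint8))
    i=l[262,323];print(th,st[i],ce[i])
    c,_=cv2.findContours((l==i).astype(np.uint8),0,1);(x,y),r=cv2.minEnclosingCircle(c[0]);print(x,y,r,atz('wrist',x,y,.167), atz('wrist',st[i][0],y,.167),atz('wrist',st[i][0]+st[i][2],y,.167))
s=sense()
for cam in('scene','side'):
    c=get_calibration(cam)
cv2.imwrite('pics/w1c.png',cv2.resize(im[130:330,170:460],None,fx=2.7,fy=2.7,interpolation=cv2.INTER_CUBIC))
```

```text
180 [ 279  208   88   92 6174] [322.55960479 254.55085844]
322.62640380859375 253.53514099121094 45.881534576416016 [0.51138115 0.15686315 0.167     ] [0.53824558 0.15683516 0.167     ] [0.48390819 0.15697542 0.167     ]
220 [ 279  215   88   85 5607] [322.8459069  257.82468343]
322.5514831542969 257.1883544921875 43.56781005859375 [0.51141744 0.15921656 0.167     ] [0.53831412 0.15919554 0.167     ] [0.48381769 0.15934485 0.167     ]
245 [ 280  219   86   80 5430] [322.90368324 258.38360958]
322.765625 257.171875 43.36292266845703 [0.51128551 0.15920626 0.167     ] [0.53769224 0.15918419 0.167     ] [0.4844465  0.15933002 0.167     ]
```

View pics/w1c.png

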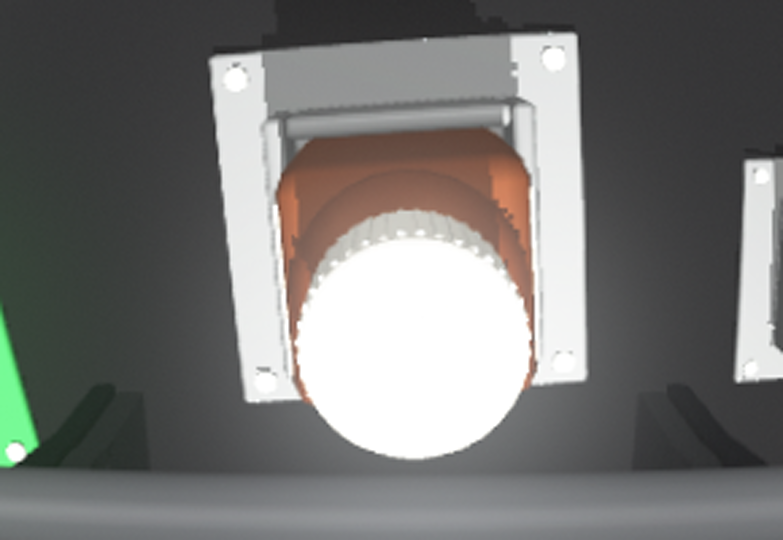

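```bash
python3 -m inch '[{"fingers":8.7,"delta_pos":[0.1,0.3,1],"spin":0},{"fingers":8.7,"delta_pos":[0.1,0.3,2.5],"spin":0},{"fingers":8.7,"delta_pos":[0.1,0.3,4],"spin":0},{"fingers":8.7,"delta_pos":[0.1,0.3,5.5],"spin":0},{"fingers":8.7,"delta_pos":[0.1,0.3,7],"spin":0},{"fingers":8.7,"delta_pos":[0.1,0.3,8.2],"spin":0},{"fingers":8.7,"delta_pos":[0.1,0.3,8.8],"spin":0},{"fingers":8.7,"delta_pos":[0.1,0.3,8.8],"spin":0}]'
python3 - <<'E'
from h import *
snap('wrist','w2');print(sense()['wrist_force'],sense()['moment'])
E
```

```text
time_s: 2.75
tcp_pos: [0.5115, 0.1587, 0.1335]
ee_rot: [[-0.0, -1.0, -0.002], [-1.0, 0.0, -0.001], [0.001, 0.002, -1.0]]
wrist_force: [-0.3, 0.1, 0.0]
gripper_width: 0.996
[ 0.3249887  -0.43630773  0.424484  ] [ 0.0421343  -0.01067583 -0.03327495]
```

View pics/w2.png

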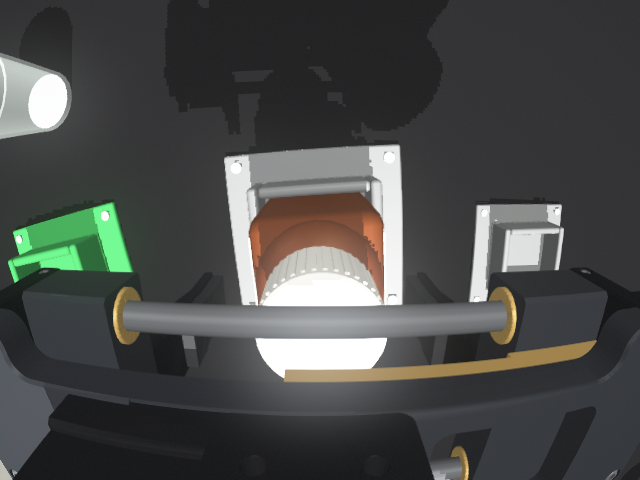

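```bash
python3 -m inch '[{"fingers":8.7,"delta_pos":[-0.1,0.2,0],"spin":0},{"fingers":7,"delta_pos":[-0.1,0.2,0],"spin":0},{"fingers":6,"delta_pos":[-0.1,0.2,0],"spin":0},{"fingers":5.7,"delta_pos":[-0.1,0.2,0],"spin":0},{"fingers":5.7,"delta_pos":[-0.1,0.2,0],"spin":0}]'
python3 - <<'E'
from h import *
snap('wrist','w3');print(sense()['wrist_force'],sense()['moment'])
E
```

```text
time_s: 3.3
tcp_pos: [0.5101, 0.1601, 0.1347]
ee_rot: [[0.0, -1.0, 0.0], [-1.0, -0.0, 0.0], [-0.0, -0.0, -1.0]]
wrist_force: [-1.2, 0.0, 0.4]
gripper_width: 0.725
[ 0.74961187 -0.06379396  0.07500428] [ 0.01098336 -0.02751944 -0.02872326]
```

View pics/w3.png

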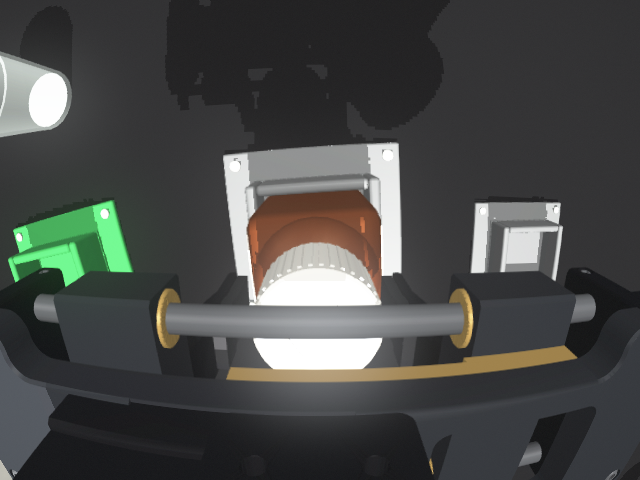

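```bash
python3 -m inch '[{"fingers":5.4,"delta_pos":[0,0,0],"spin":0},{"fingers":5.2,"delta_pos":[0,0,0],"spin":0},{"fingers":4.5,"delta_pos":[0,0,0],"spin":0},{"fingers":4.5,"delta_pos":[0,0,0],"spin":0},{"fingers":4.5,"delta_pos":[0,0,0],"spin":0}]'
python3 - <<'E'
from h import *
print(sense())
E
```

```text
time_s: 3.85
tcp_pos: [0.5093, 0.1598, 0.1345]
ee_rot: [[-0.0, -1.0, -0.001], [-1.0, 0.0, -0.001], [0.001, 0.001, -1.0]]
wrist_force: [-4.2, 0.3, 1.7]
gripper_width: 0.616
{'time_s': 3.85, 'joints': array([ 3.48251442e+01,  1.80610416e+01, -1.94235678e+01, -2.25926985e-02,
       -5.25970824e+01, -3.48189963e+01]), 'joint_velocities': array([-0.05233835, -0.01195754,  0.08907709,  0.01648419,  0.16412896,
        0.02959767]), 'effort': array([-7.03610089e-01, -3.14645684e+01,  1.68807256e+01,  4.17054310e+00,
        1.00158591e+00,  5.31463389e-03]), 'tcp_pos': array([0.50934073, 0.15978487, 0.1344682 ]), 'ee_rot': array([[-1.32060958e-04, -9.99999081e-01, -1.34928088e-03],
       [-9.99999836e-01,  1.32812706e-04, -5.57072520e-04],
       [ 5.57251210e-04,  1.34920709e-03, -9.99998935e-01]]), 'wrist_force': array([-4.22641701,  0.27647304,  1.74281191]), 'moment': array([0.02494615, 1.27071981, 0.00950362]), 'gripper_width': 0.6159729028113462}
```

```bash
python3 -m inch '[{"fingers":4.5,"delta_pos":[0,0.08,0.05],"spin":0},{"fingers":4.5,"delta_pos":[0,0.08,0.1],"spin":0},{"fingers":4.5,"delta_pos":[0,0.08,0.15],"spin":0},{"fingers":4.5,"delta_pos":[0,0.08,0.2],"spin":0},{"fingers":4.5,"delta_pos":[0,0.08,0.2],"spin":0}]'
```

```text
time_s: 4.35
tcp_pos: [0.5095, 0.1599, 0.1337]
ee_rot: [[0.0, -1.0, 0.001], [-1.0, -0.0, -0.0], [0.0, -0.001, -1.0]]
wrist_force: [-5.8, -0.5, 7.8]
gripper_width: 0.617
```

```bash
cat > m.py <<'E'
from h import *
R=[]
for i in range(4):
    capture('wrist');s=sense();R.append(np.r_[s['wrist_force'],s['moment'],s['tcp_pos']*1000, s['joints'][5]])
R=np.array(R);print(s['time_s'],R.mean(0).round(2),R.std(0).round(2))
E
python3 m.py
```

```text
4.55 [-5.0100e+00 -1.1300e+00  8.0500e+00 -2.2000e-01  1.5600e+00 -0.0000e+00
  5.0946e+02  1.5986e+02  1.3378e+02 -3.4870e+01] [0.25 0.29 0.32 0.01 0.03 0.02 0.01 0.01 0.01 0.  ]
```

```bash
python3 -m inch '[{"fingers":4.5,"delta_pos":[0,0.05,0],"spin":0},{"fingers":4.5,"delta_pos":[0,0.1,0],"spin":0},{"fingers":4.5,"delta_pos":[0,0.1,0],"spin":0}]'; python3 m.py
```

```text
time_s: 4.85
tcp_pos: [0.509, 0.1599, 0.134]
ee_rot: [[0.001, -1.0, 0.002], [-1.0, -0.001, -0.0], [0.0, -0.002, -1.0]]
wrist_force: [-4.0, -1.4, 8.2]
gripper_width: 0.615
5.05 [-3.9400e+00 -1.0800e+00  7.8100e+00 -4.2000e-01  1.1800e+00 -0.0000e+00
  5.0893e+02  1.5985e+02  1.3395e+02 -3.4940e+01] [0.42 0.28 0.35 0.03 0.01 0.02 0.01 0.   0.01 0.  ]
```

```bash
python3 -m inch '[{"fingers":4.5,"delta_pos":[0,0.05,0.05],"spin":0},{"fingers":4.5,"delta_pos":[0,0.1,0.1],"spin":0},{"fingers":4.5,"delta_pos":[0,0.1,0.15],"spin":0},{"fingers":4.5,"delta_pos":[0,0.1,0.2],"spin":0},{"fingers":4.5,"delta_pos":[0,0.1,0.25],"spin":0},{"fingers":4.5,"delta_pos":[0,0.1,0.25],"spin":0}]'; python3 m.py
```

```text
time_s: 5.65
tcp_pos: [0.5089, 0.1599, 0.1322]
ee_rot: [[0.001, -1.0, 0.004], [-1.0, -0.001, 0.0], [-0.0, -0.004, -1.0]]
wrist_force: [-2.8, -2.6, 10.0]
gripper_width: 0.621
5.85 [-2.6500e+00 -2.2900e+00  1.0280e+01 -7.3000e-01  8.9000e-01 -2.0000e-02
  5.0891e+02  1.5991e+02  1.3228e+02 -3.5000e+01] [0.41 0.59 0.5  0.02 0.02 0.03 0.01 0.01 0.01 0.  ]
```

```bash
python3 -m inch '[{"fingers":4.5,"delta_pos":[0,0.05,0.05],"spin":0},{"fingers":4.5,"delta_pos":[0,0.05,0.1],"spin":0},{"fingers":4.5,"delta_pos":[0,0.05,0.15],"spin":0},{"fingers":4.5,"delta_pos":[0,0.05,0.2],"spin":0},{"fingers":4.5,"delta_pos":[0,0.05,0.2],"spin":0}]'; python3 m.py
```

```text
time_s: 6.35
tcp_pos: [0.5089, 0.1599, 0.1313]
ee_rot: [[0.002, -1.0, 0.006], [-1.0, -0.002, 0.0], [-0.0, -0.006, -1.0]]
wrist_force: [-4.0, -3.2, 14.7]
gripper_width: 0.616
6.55 [-3.4500e+00 -2.8900e+00  1.4640e+01 -9.2000e-01  1.1600e+00  2.0000e-02
  5.0893e+02  1.5992e+02  1.3132e+02 -3.5030e+01] [0.12 0.35 0.4  0.03 0.02 0.03 0.02 0.02 0.01 0.  ]
```

```bash
python3 -m inch '[{"fingers":4.5,"delta_pos":[0,0,0],"spin":-2},{"fingers":4.5,"delta_pos":[0,0,0],"spin":-4},{"fingers":4.5,"delta_pos":[0,0,0],"spin":-6},{"fingers":4.5,"delta_pos":[0,0,0],"spin":-8},{"fingers":4.5,"delta_pos":[0,0,0],"spin":-8}]'; python3 m.py
```

```text
time_s: 7.05
tcp_pos: [0.5101, 0.1609, 0.1315]
ee_rot: [[0.141, -0.99, 0.008], [-0.99, -0.141, 0.002], [-0.001, -0.009, -1.0]]
wrist_force: [-1.2, -2.1, 12.3]
gripper_width: 0.618
7.25 [-1.5800e+00 -1.3700e+00  1.2970e+01 -5.0000e-01  5.6000e-01 -4.0000e-02
  5.1005e+02  1.6085e+02  1.3154e+02 -2.7030e+01] [0.59 0.67 0.3  0.01 0.03 0.04 0.01 0.01 0.01 0.  ]
```

```bash
python3 -m inch '[{"fingers":4.5,"delta_pos":[0,0,0.03],"spin":-2},{"fingers":4.5,"delta_pos":[0,0,0.05],"spin":-4},{"fingers":4.5,"delta_pos":[0,0,0.05],"spin":-6},{"fingers":4.5,"delta_pos":[0,0,0.05],"spin":-8},{"fingers":4.5,"delta_pos":[0,0,0.05],"spin":-8}]'; python3 m.py
```

```text
time_s: 7.75
tcp_pos: [0.5105, 0.1611, 0.1316]
ee_rot: [[0.278, -0.961, 0.01], [-0.961, -0.278, 0.003], [0.0, -0.01, -1.0]]
wrist_force: [-1.6, 0.0, 14.4]
gripper_width: 0.616
7.95 [-1.4600e+00 -1.3400e+00  1.4520e+01 -3.9000e-01  5.8000e-01 -3.0000e-02
  5.1053e+02  1.6115e+02  1.3157e+02 -1.9030e+01] [0.63 0.29 0.32 0.01 0.01 0.01 0.01 0.01 0.02 0.  ]
```

Run:
```python
from h import *
im=snap('wrist','w4');s=snap('side','s4')
print([(r['conf'],np.array(r['extent'])*[640,480,640,480]) for r in spot_in('wrist','cap_shell')])
b=s[190:350,240:400,::-1];cv2.imwrite('pics/s4c.png',cv2.resize(b,None,fx=3.7,fy=3.7,interpolation=cv2.INTER_CUBIC))
```

```text
[(0.78, array([255.104, 244.176, 377.408, 370.08 ]))]
```

View pics/w4.png

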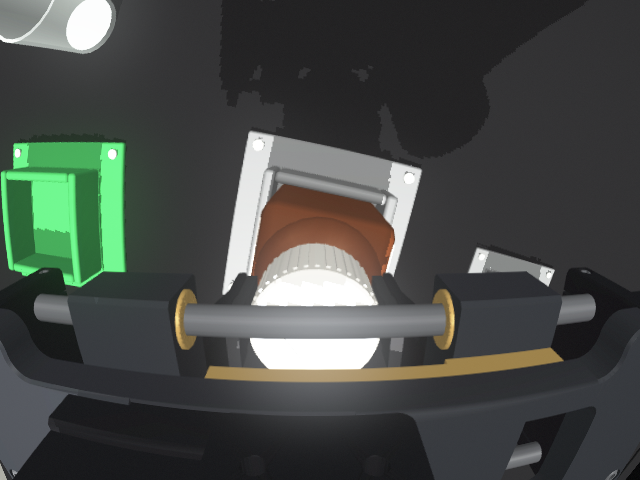

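View pics/s4c.png

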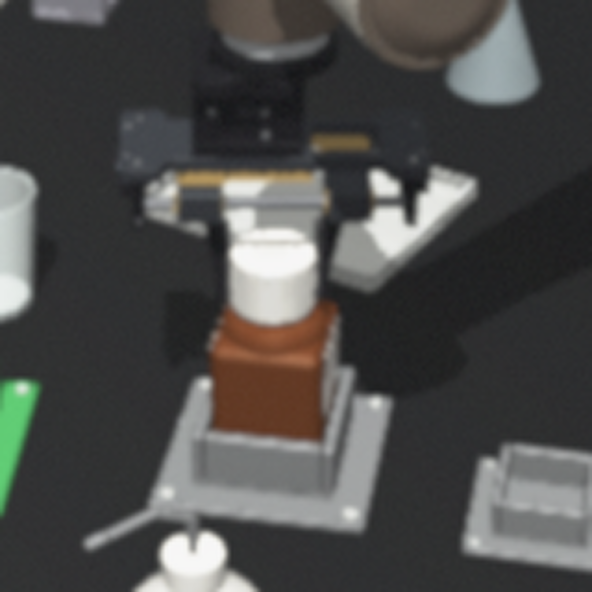

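```bash
python3 -m inch '[{"fingers":4,"delta_pos":[0,0,0.05],"spin":0},{"fingers":4,"delta_pos":[0,0,0.1],"spin":0},{"fingers":4,"delta_pos":[0,0,0.1],"spin":0}]'; python3 m.py;  python3 -m inch '[{"fingers":4,"delta_pos":[0,0,0],"spin":-2},{"fingers":4,"delta_pos":[0,0,0],"spin":-4},{"fingers":4,"delta_pos":[0,0,0],"spin":-6},{"fingers":4,"delta_pos":[0,0,0],"spin":-6}]'; python3 m.py
```

```text
time_s: 8.4
tcp_pos: [0.5106, 0.1612, 0.1314]
ee_rot: [[0.278, -0.961, 0.01], [-0.961, -0.278, 0.003], [0.0, -0.01, -1.0]]
wrist_force: [-3.0, -1.5, 19.0]
gripper_width: 0.616
8.6 [-3.2100e+00 -1.6900e+00  1.8750e+01 -4.3000e-01  1.0900e+00 -2.0000e-02
  5.1056e+02  1.6114e+02  1.3136e+02 -1.9040e+01] [0.45 0.4  0.34 0.05 0.02 0.02 0.01 0.01 0.01 0.  ]
time_s: 9.0
tcp_pos: [0.5108, 0.1612, 0.1316]
ee_rot: [[0.377, -0.926, 0.011], [-0.926, -0.377, 0.003], [0.001, -0.011, -1.0]]
wrist_force: [-2.5, -1.5, 18.6]
gripper_width: 0.62
9.2 [-2.9600e+00 -1.3900e+00  1.9290e+01 -4.6000e-01  1.0500e+00 -0.0000e+00
  5.1082e+02  1.6122e+02  1.3157e+02 -1.3030e+01] [0.31 0.31 0.14 0.02 0.01 0.01 0.01 0.01 0.01 0.  ]
```

Run:
```python
from h import *
snap('side','s5');snap('wrist','w5');snap('scene','c5')
print(sense()['effort'])
a=[cv2.imread(f'pics/{n}.png')[225:345,270:360] for n in('s1','s4','s5')]
cv2.imwrite('pics/cmp.png',cv2.resize(np.hstack([a[0],a[2]]),None,fx=4.4,fy=4.4,interpolation=cv2.INTER_CUBIC))
for x in a:
  g=x.min(2).astype(int); print(g[20:60,44].tolist())
```

```text
[ 2.78196903e-01 -2.32624573e+01  1.15016529e+01  1.67876713e+00
  1.10477351e+00  7.21992605e-03]
[147, 145, 145, 148, 167, 218, 242, 245, 245, 244, 242, 241, 241, 244, 245, 246, 246, 244, 234, 213, 203, 208, 209, 211, 210, 210, 210, 211, 211, 207, 184, 134, 76, 53, 58, 61, 60, 57, 52, 49]
[122, 125, 141, 147, 148, 151, 179, 231, 243, 233, 203, 223, 239, 242, 244, 245, 246, 246, 245, 239, 221, 214, 214, 213, 214, 213, 213, 213, 213, 212, 212, 201, 158, 91, 58, 59, 59, 57, 53, 49]
[122, 125, 139, 146, 148, 151, 178, 230, 243, 237, 213, 210, 231, 240, 244, 245, 246, 246, 245, 239, 221, 214, 214, 214, 214, 214, 213, 213, 213, 209, 205, 197, 156, 91, 59, 60, 61, 58, 51, 49]
```

View pics/cmp.png

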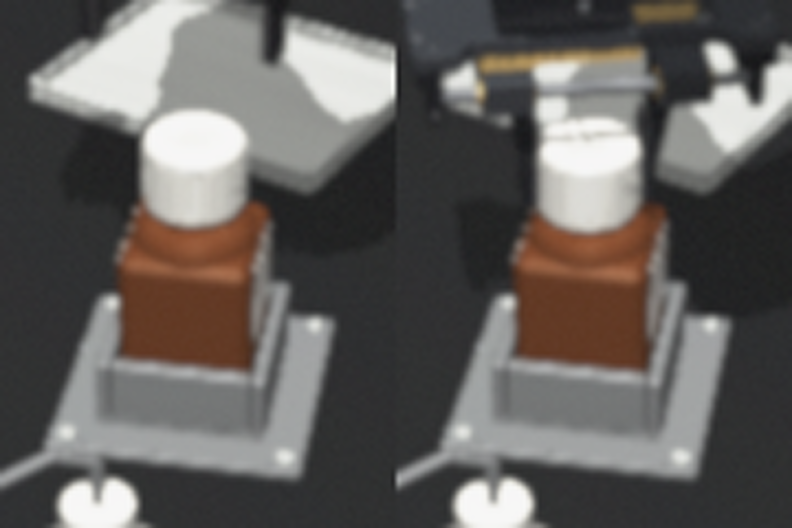

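View pics/w5.png

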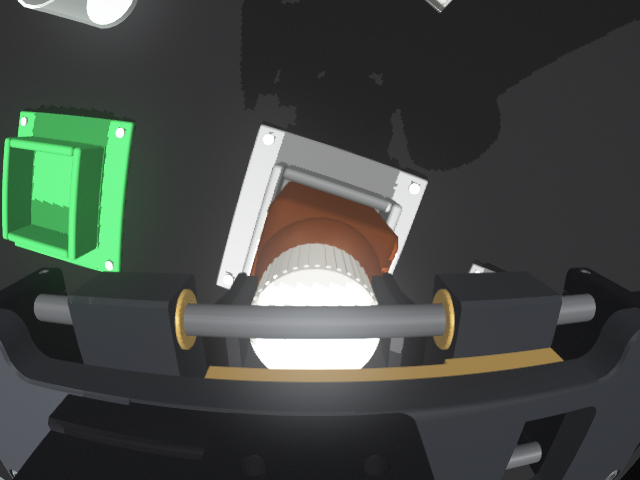

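Run:
```python
from h import *
a=[cv2.imread(f'pics/{n}.png')[240:305,235:395] for n in('w3','w4','w5')]
cv2.imwrite('pics/cmp2.png',cv2.resize(np.vstack(a),None,fx=3,fy=3,interpolation=cv2.INTER_CUBIC))
```

```text
(no output)
```

View pics/cmp2.png

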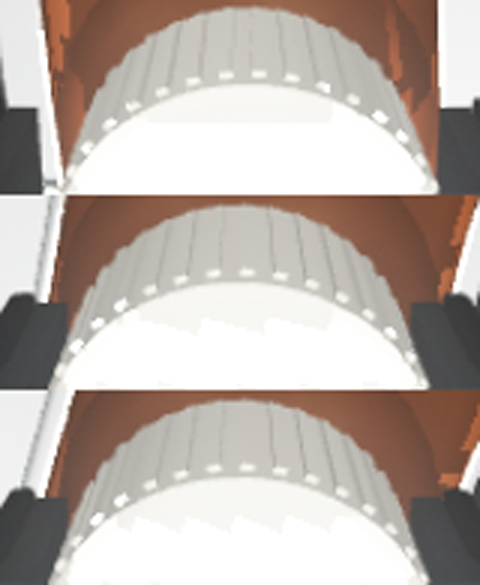

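```bash
python3 -m inch '[{"fingers":4,"delta_pos":[0,0,-0.03],"spin":-2},{"fingers":4,"delta_pos":[0,0,-0.03],"spin":-4},{"fingers":4,"delta_pos":[0,0,-0.03],"spin":-6},{"fingers":4,"delta_pos":[0,0,-0.03],"spin":-8},{"fingers":4,"delta_pos":[0,0,-0.03],"spin":-10},{"fingers":4,"delta_pos":[0,0,-0.03],"spin":-10}]'; python3 m.py
```

```text
time_s: 9.95
tcp_pos: [0.5112, 0.1614, 0.1307]
ee_rot: [[0.532, -0.846, 0.011], [-0.846, -0.532, 0.003], [0.003, -0.011, -1.0]]
wrist_force: [1.3, -1.3, 11.4]
gripper_width: 0.618
10.15 [ 7.8000e-01 -1.4800e+00  1.2030e+01 -4.3000e-01 -9.0000e-02  7.0000e-02
  5.1115e+02  1.6141e+02  1.3059e+02 -3.0200e+00] [0.14 0.63 0.17 0.03 0.01 0.03 0.01 0.01 0.02 0.  ]
```

```bash
python3 -m inch '[{"fingers":4,"delta_pos":[0,0,0.05],"spin":0},{"fingers":4,"delta_pos":[0,0,0.1],"spin":0},{"fingers":4,"delta_pos":[0,0,0.15],"spin":0},{"fingers":4,"delta_pos":[0,0,0.2],"spin":0},{"fingers":4,"delta_pos":[0,0,0.2],"spin":0}]'; python3 m.py
```

```text
time_s: 10.65
tcp_pos: [0.5112, 0.1614, 0.129]
ee_rot: [[0.532, -0.847, 0.011], [-0.847, -0.532, 0.003], [0.003, -0.011, -1.0]]
wrist_force: [-1.1, -1.1, 14.7]
gripper_width: 0.616
10.85 [-1.9000e-01 -1.0700e+00  1.4250e+01 -4.4000e-01  2.9000e-01  3.0000e-02
  5.1120e+02  1.6142e+02  1.2910e+02 -3.0200e+00] [0.38 0.04 0.42 0.03 0.02 0.04 0.02 0.02 0.01 0.  ]
```

Sunk 5.4 mm now and still yielding; press on.

```bash
python3 -m inch '[{"fingers":4,"delta_pos":[0,0,0.05],"spin":0},{"fingers":4,"delta_pos":[0,0,0.1],"spin":0},{"fingers":4,"delta_pos":[0,0,0.1],"spin":0}]'; python3 m.py
```

```text
time_s: 11.15
tcp_pos: [0.5112, 0.1614, 0.1283]
ee_rot: [[0.532, -0.846, 0.011], [-0.847, -0.532, 0.003], [0.003, -0.011, -1.0]]
wrist_force: [-0.1, -1.0, 15.3]
gripper_width: 0.615
11.35 [-7.0000e-01 -6.0000e-01  1.5480e+01 -4.6000e-01  4.2000e-01  7.0000e-02
  5.1120e+02  1.6141e+02  1.2834e+02 -3.0200e+00] [0.52 0.42 0.64 0.02 0.03 0.03 0.01 0.01 0.01 0.  ]
```

```bash
python3 -m inch '[{"fingers":4,"delta_pos":[0,0,0.04],"spin":-2},{"fingers":4,"delta_pos":[0,0,0.04],"spin":-4},{"fingers":4,"delta_pos":[0,0,0.04],"spin":-6},{"fingers":4,"delta_pos":[0,0,0.04],"spin":-8},{"fingers":4,"delta_pos":[0,0,0.04],"spin":-10}]'; python3 m.py
```

```text
time_s: 11.85
tcp_pos: [0.5115, 0.1617, 0.1281]
ee_rot: [[0.672, -0.741, 0.012], [-0.741, -0.672, 0.004], [0.005, -0.011, -1.0]]
wrist_force: [-1.1, -1.3, 15.7]
gripper_width: 0.615
12.05 [-3.9000e-01 -9.9000e-01  1.5700e+01 -3.2000e-01  2.9000e-01 -8.0000e-02
  5.1152e+02  1.6169e+02  1.2806e+02  7.0000e+00] [0.54 0.33 0.37 0.03 0.05 0.02 0.01 0.01 0.01 0.06]
```

```bash
python3 -m inch '[{"fingers":4,"delta_pos":[0,0,0],"spin":-2},{"fingers":4,"delta_pos":[0,0,0],"spin":-4},{"fingers":4,"delta_pos":[0,0,0],"spin":-6},{"fingers":4,"delta_pos":[0,0,0],"spin":-8}]'; python3 m.py
```

```text
time_s: 12.45
tcp_pos: [0.5116, 0.162, 0.1281]
ee_rot: [[0.768, -0.64, 0.012], [-0.64, -0.768, 0.004], [0.007, -0.011, -1.0]]
wrist_force: [-0.9, -0.0, 15.7]
gripper_width: 0.619
12.65 [-8.4000e-01  2.8000e-01  1.5400e+01 -1.3000e-01  3.7000e-01 -6.0000e-02
  5.1158e+02  1.6198e+02  1.2809e+02  1.5000e+01] [0.35 0.38 0.24 0.01 0.02 0.02 0.01 0.01 0.01 0.06]
```

```bash
python3 -m inch '[{"fingers":4,"delta_pos":[0,0,0.02],"spin":-2},{"fingers":4,"delta_pos":[0,0,0.02],"spin":-4},{"fingers":4,"delta_pos":[0,0,0.02],"spin":-6},{"fingers":4,"delta_pos":[0,0,0.02],"spin":-8},{"fingers":4,"delta_pos":[0,0,0.02],"spin":-10}]'; python3 m.py
```

```text
time_s: 13.15
tcp_pos: [0.5116, 0.1623, 0.128]
ee_rot: [[0.868, -0.497, 0.013], [-0.497, -0.868, 0.005], [0.008, -0.01, -1.0]]
wrist_force: [-0.9, 2.1, 15.6]
gripper_width: 0.613
13.35 [-8.1000e-01  3.3000e-01  1.5800e+01  1.7000e-01  4.9000e-01 -6.0000e-02
  5.1166e+02  1.6232e+02  1.2797e+02  2.5000e+01] [0.41 0.16 0.43 0.01 0.01 0.03 0.01 0.01 0.   0.06]
```

```bash
python3 -m inch '[{"fingers":4,"delta_pos":[0,0,0],"spin":-2},{"fingers":4,"delta_pos":[0,0,0],"spin":-4},{"fingers":4,"delta_pos":[0,0,0],"spin":-6},{"fingers":4,"delta_pos":[0,0,0],"spin":-8}]'; python3 m.py
```

```text
time_s: 13.75
tcp_pos: [0.5117, 0.1625, 0.128]
ee_rot: [[0.929, -0.371, 0.013], [-0.371, -0.929, 0.005], [0.01, -0.009, -1.0]]
wrist_force: [-1.2, 0.6, 15.7]
gripper_width: 0.617
13.95 [-1.2600e+00  1.1800e+00  1.5840e+01  2.4000e-01  4.8000e-01 -8.0000e-02
  5.1170e+02  1.6245e+02  1.2799e+02  3.3000e+01] [0.11 0.41 0.51 0.01 0.03 0.02 0.01 0.02 0.01 0.06]
```

```bash
cat > ck.py <<'E'
from h import *
import sys
s=sense();print(s['time_s'],'F',s['wrist_force'].round(1),'M',s['moment'].round(2),'z',round(s['tcp_pos'][2]*1000,2),'j6',s['joints'][5].round(1))
sys.exit(abs(s['moment'][2])>0.22)
E
python3 -m inch '[{"fingers":4,"delta_pos":[0,0,0],"spin":-2},{"fingers":4,"delta_pos":[0,0,0],"spin":-4}]' >/dev/null && python3 ck.py && python3 -m inch '[{"fingers":4,"delta_pos":[0,0,0],"spin":-2},{"fingers":4,"delta_pos":[0,0,0],"spin":-4}]' >/dev/null && python3 ck.py && python3 -m inch '[{"fingers":4,"delta_pos":[0,0,0],"spin":-2},{"fingers":4,"delta_pos":[0,0,0],"spin":-4}]' >/dev/null && python3 ck.py && python3 -m inch '[{"fingers":4,"delta_pos":[0,0,0],"spin":-2},{"fingers":4,"delta_pos":[0,0,0],"spin":-4}]' >/dev/null && python3 ck.py
```

```text
14.15 F [-1.4  1.4 15.9] M [ 0.3   0.46 -0.05] z 128.02 j6 37.0False
```

```bash
sed -i 's/sys.exit(abs.*/sys.exit(int(abs(s["moment"][2])>0.22))/' ck.py
python3 -m inch '[{"fingers":4,"delta_pos":[0,0,0],"spin":-2},{"fingers":4,"delta_pos":[0,0,0],"spin":-4}]' >/dev/null && python3 ck.py && python3 -m inch '[{"fingers":4,"delta_pos":[0,0,0],"spin":-2},{"fingers":4,"delta_pos":[0,0,0],"spin":-4}]' >/dev/null && python3 ck.py && python3 -m inch '[{"fingers":4,"delta_pos":[0,0,0],"spin":-2},{"fingers":4,"delta_pos":[0,0,0],"spin":-4}]' >/dev/null && python3 ck.py && python3 -m inch '[{"fingers":4,"delta_pos":[0,0,0],"spin":-2},{"fingers":4,"delta_pos":[0,0,0],"spin":-4}]' >/dev/null && python3 ck.py
```

```text
14.35 F [-1.2  1.3 15.4] M [ 0.29  0.47 -0.08] z 128.02 j6 41.0
14.55 F [-1.7  2.1 15.4] M [ 0.31  0.41 -0.07] z 128.03 j6 45.0
14.75 F [-0.2  2.  15.3] M [ 0.27  0.41 -0.09] z 128.08 j6 49.0
14.95 F [-0.4  1.4 15.8] M [ 0.28  0.36 -0.08] z 128.08 j6 53.0
```

```bash
python3 -m inch '[{"fingers":4,"delta_pos":[0,0,0],"spin":-2},{"fingers":4,"delta_pos":[0,0,0],"spin":-4}]' >/dev/null && python3 ck.py && python3 -m inch '[{"fingers":4,"delta_pos":[0,0,0],"spin":-2},{"fingers":4,"delta_pos":[0,0,0],"spin":-4}]' >/dev/null && python3 ck.py && python3 -m inch '[{"fingers":4,"delta_pos":[0,0,0],"spin":-2},{"fingers":4,"delta_pos":[0,0,0],"spin":-4}]' >/dev/null && python3 ck.py && python3 -m inch '[{"fingers":4,"delta_pos":[0,0,0],"spin":-2},{"fingers":4,"delta_pos":[0,0,0],"spin":-4}]' >/dev/null && python3 ck.py
```

```text
15.15 F [-0.6  1.4 15.1] M [ 0.34  0.36 -0.14] z 128.11 j6 57.0
15.35 F [-0.9  2.1 16.2] M [ 0.49  0.61 -0.31] z 128.07 j6 61.0
```

```bash
python3 -m inch '[{"fingers":4,"delta_pos":[0,0,0],"spin":2},{"fingers":4,"delta_pos":[0,0,0],"spin":4},{"fingers":4,"delta_pos":[0,0,-0.2],"spin":4},{"fingers":4,"delta_pos":[0,0,-0.4],"spin":4},{"fingers":4,"delta_pos":[0,0,-0.6],"spin":4},{"fingers":4,"delta_pos":[0,0,-0.8],"spin":4},{"fingers":4,"delta_pos":[0,0,-1.0],"spin":4},{"fingers":4,"delta_pos":[0,0,-1.1],"spin":4},{"fingers":4,"delta_pos":[0,0,-1.1],"spin":4}]' ;python3 m.py
```

```text
time_s: 16.25
tcp_pos: [0.5091, 0.1613, 0.1354]
ee_rot: [[0.999, 0.036, 0.006], [0.036, -0.999, 0.003], [0.006, -0.003, -1.0]]
wrist_force: [3.1, 2.9, 4.6]
gripper_width: 0.618
16.45 [ 3.5000e+00  3.4100e+00  5.4400e+00  7.5000e-01 -1.2000e+00 -2.0000e-02
  5.0886e+02  1.6125e+02  1.3542e+02  5.6970e+01] [0.52 0.46 0.27 0.04 0.04 0.03 0.09 0.02 0.02 0.  ]
```

```bash
python3 -m inch '[{"fingers":4,"delta_pos":[0,0,-0.1],"spin":0},{"fingers":4,"delta_pos":[0,0,-0.2],"spin":0},{"fingers":4,"delta_pos":[0,0,-0.3],"spin":0},{"fingers":4,"delta_pos":[0,0,-0.3],"spin":0}]' ;python3 m.py
```

```text
time_s: 16.85
tcp_pos: [0.5061, 0.1598, 0.1367]
ee_rot: [[0.999, 0.035, -0.001], [0.035, -0.999, -0.0], [-0.001, 0.0, -1.0]]
wrist_force: [2.8, 2.9, 1.0]
gripper_width: 0.614
17.05 [  2.91   2.62   0.56   0.71  -0.87   0.   506.19 159.84 136.74  56.97] [0.26 0.37 0.59 0.04 0.04 0.03 0.01 0.03 0.02 0.  ]
```

```bash
python3 -m inch '[{"fingers":4,"delta_pos":[0.1,-0.05,-0.05],"spin":0},{"fingers":4,"delta_pos":[0.2,-0.1,-0.1],"spin":0},{"fingers":4,"delta_pos":[0.3,-0.15,-0.1],"spin":0},{"fingers":4,"delta_pos":[0.3,-0.15,-0.1],"spin":0}]' ;python3 m.py
python3 - <<'E'
from h import *
b=snap('side','s6')[190:350,240:400,::-1];cv2.imwrite('pics/s6c.png',cv2.resize(b,None,fx=3.7,fy=3.7,interpolation=cv2.INTER_CUBIC))
E
```

```text
time_s: 17.45
tcp_pos: [0.5091, 0.1613, 0.1376]
ee_rot: [[0.999, 0.035, -0.002], [0.035, -0.999, -0.001], [-0.002, 0.001, -1.0]]
wrist_force: [2.1, 1.6, -3.1]
gripper_width: 0.611
17.65 [ 2.0300e+00  1.8200e+00 -2.7800e+00  3.4000e-01 -4.4000e-01 -0.0000e+00
  5.0924e+02  1.6139e+02  1.3787e+02  5.7010e+01] [0.34 0.35 0.64 0.02 0.01 0.02 0.09 0.06 0.12 0.  ]
```

View pics/s6c.png

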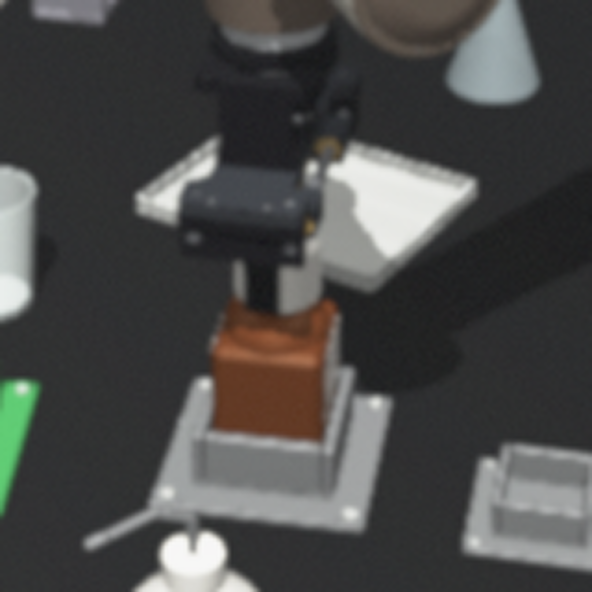

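```bash
python3 -m inch '[{"fingers":4,"delta_pos":[0.05,-0.05,-0.1],"spin":0},{"fingers":4,"delta_pos":[0.1,-0.1,-0.2],"spin":0},{"fingers":4,"delta_pos":[0.1,-0.1,-0.2],"spin":0}]' ;python3 m.py
```

```text
time_s: 18.0
tcp_pos: [0.5104, 0.1623, 0.1406]
ee_rot: [[0.999, 0.035, -0.0], [0.035, -0.999, -0.001], [-0.0, 0.001, -1.0]]
wrist_force: [0.5, -0.4, -0.4]
gripper_width: 0.617
18.2 [-1.6000e-01  4.4000e-01 -1.2500e+00 -1.2000e-01  5.0000e-02 -0.0000e+00
  5.1036e+02  1.6242e+02  1.4039e+02  5.6980e+01] [0.23 0.42 0.24 0.02 0.03 0.   0.03 0.04 0.06 0.  ]
```

```bash
python3 -m inch '[{"fingers":4,"delta_pos":[0,0,-0.3],"spin":0},{"fingers":4,"delta_pos":[0,0,-0.7],"spin":0},{"fingers":4,"delta_pos":[0,0,-1.0],"spin":0},{"fingers":4,"delta_pos":[0,0,-1.0],"spin":0}]' ;python3 ck.py
python3 - <<'E'
from h import *
b=snap('side','s7')[190:350,240:400,::-1];cv2.imwrite('pics/s7c.png',cv2.resize(b,None,fx=3.7,fy=3.7,interpolation=cv2.INTER_CUBIC))
E
```

```text
time_s: 18.6
tcp_pos: [0.511, 0.1629, 0.151]
ee_rot: [[0.999, 0.035, 0.001], [0.035, -0.999, 0.001], [0.001, -0.001, -1.0]]
wrist_force: [0.8, 0.4, -1.1]
gripper_width: 0.619
18.6 F [ 0.8  0.4 -1.1] M [-0.1  -0.01 -0.02] z 151.02 j6 57.0
```

View pics/s7c.png

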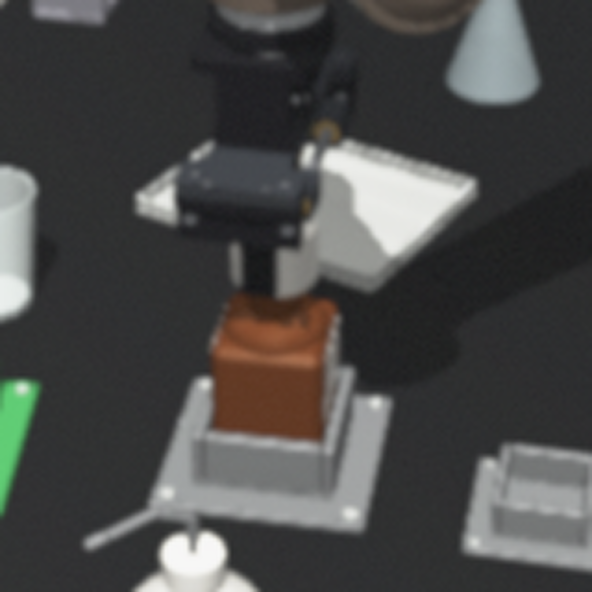

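```bash
python3 -m inch '[{"fingers":4,"delta_pos":[0,0,-1],"spin":0},{"fingers":4,"delta_pos":[0,0,-2.5],"spin":0},{"fingers":4,"delta_pos":[0,0,-4],"spin":0},{"fingers":4,"delta_pos":[0,0,-5],"spin":0},{"fingers":4,"delta_pos":[0,0,-5],"spin":0}]' ;python3 ck.py; python3 -m inch '[{"fingers":4,"delta_pos":[0.2,1,0],"spin":0},{"fingers":4,"delta_pos":[0.5,3,0],"spin":0},{"fingers":4,"delta_pos":[1,6,0],"spin":0},{"fingers":4,"delta_pos":[1.5,9,0],"spin":0},{"fingers":4,"delta_pos":[2,12,0],"spin":0},{"fingers":4,"delta_pos":[2.5,15,0],"spin":0},{"fingers":4,"delta_pos":[3,18,0],"spin":0},{"fingers":4,"delta_pos":[3.5,21,0],"spin":0},{"fingers":4,"delta_pos":[4,24,0],"spin":0},{"fingers":4,"delta_pos":[4.4,27,0],"spin":0},{"fingers":4,"delta_pos":[4.7,30,0],"spin":0},{"fingers":4,"delta_pos":[4.9,32,0],"spin":0},{"fingers":4,"delta_pos":[4.9,32.6,0],"spin":0},{"fingers":4,"delta_pos":[4.9,32.6,0],"spin":0}]'; python3 ck.py
python3 - <<'E'
from h import *
snap('side','s8');snap('scene','c8');snap('wrist','w8')
for c in('scene','side','wrist'):
  for t in('tray','cap_shell','bottle'):
    print(c,t,[(round(r['conf'],2),(q:=np.array(r['location'])*[640,480]).round(1),atz(c,*q,0.).round(3)) for r in spot_point(c,t)])
E
```

```text
time_s: 19.15
tcp_pos: [0.5115, 0.1631, 0.2022]
ee_rot: [[0.999, 0.035, 0.003], [0.035, -0.999, 0.002], [0.003, -0.002, -1.0]]
wrist_force: [0.5, 0.4, -0.8]
gripper_width: 0.617
19.15 F [ 0.5  0.4 -0.8] M [-0.09  0.04 -0.03] z 202.18 j6 57.0
time_s: 20.55
tcp_pos: [0.5702, -0.1624, 0.1991]
ee_rot: [[0.999, 0.033, -0.002], [0.033, -0.999, 0.0], [-0.002, -0.0, -1.0]]
wrist_force: [-0.2, 0.1, -0.9]
gripper_width: 0.614
20.55 F [-0.2  0.1 -0.9] M [-0.12  0.01 -0.05] z 199.14 j6 92.2
scene tray [(0.77, array([284.9, 322.7]), array([ 0.564, -0.163, -0.   ])), (0.47, array([359.8, 191.9]), array([0.406, 0.324, 0.   ]))]
scene cap_shell [(0.66, array([283., 266.]), array([ 0.441, -0.039,  0.   ]))]
scene bottle [(0.67, array([353. , 233.6]), array([0.501, 0.169, 0.   ]))]
side tray [(0.81, array([322.7, 244.3]), array([ 0.567, -0.164,  0.   ])), (0.49, array([320.5, 186. ]), array([ 0.674, -0.569, -0.   ]))]
side cap_shell [(0.51, array([319.9, 186.2]), array([ 0.676, -0.567,  0.   ]))]
side bottle []
wrist tray [(0.96, array([311.4, 218.1]), array([ 0.568, -0.158,  0.   ]))]
wrist cap_shell [(0.58, array([316. , 296.4]), array([ 0.484, -0.165,  0.   ]))]
wrist bottle [(0.68, array([ 49.2, 263. ]), array([ 0.504,  0.17 , -0.   ]))]
```

View pics/c8.png

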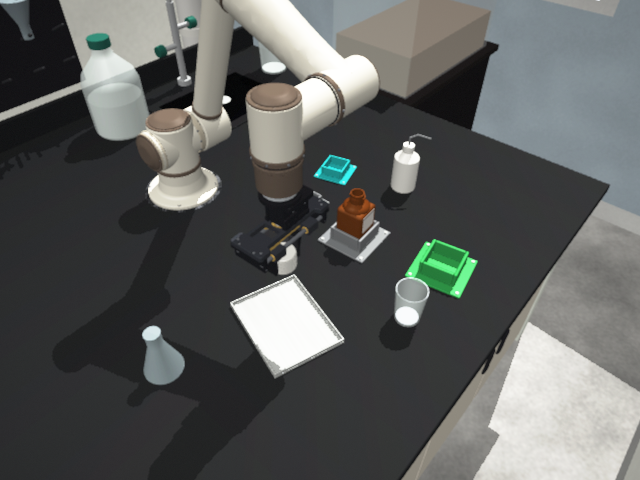

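View pics/s8.png

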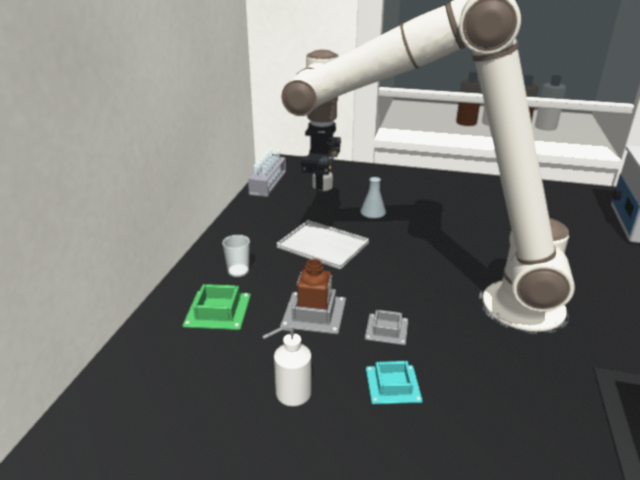

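View pics/w8.png

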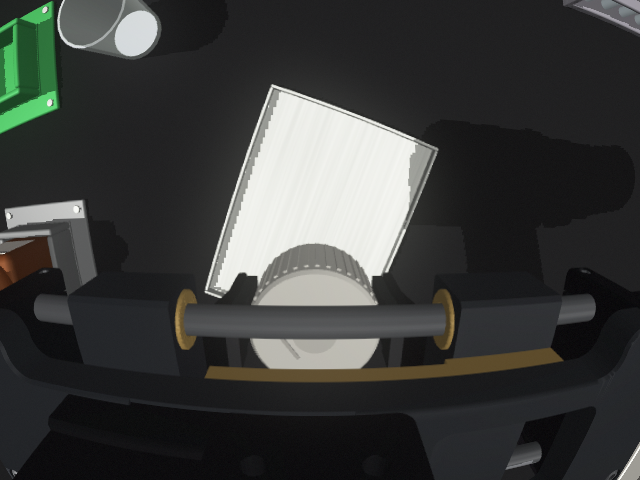

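```bash
python3 -m inch '[{"fingers":4,"delta_pos":[0,0,1],"spin":0},{"fingers":4,"delta_pos":[0,0,3],"spin":0},{"fingers":4,"delta_pos":[0,0,5],"spin":0},{"fingers":4,"delta_pos":[0,0,7],"spin":0},{"fingers":4,"delta_pos":[0,0,9],"spin":0},{"fingers":4,"delta_pos":[0,0,11],"spin":0},{"fingers":4,"delta_pos":[0,0,13],"spin":0},{"fingers":4,"delta_pos":[0,0,15],"spin":0},{"fingers":4,"delta_pos":[0,0,16.3],"spin":0},{"fingers":4,"delta_pos":[0,0,17],"spin":0},{"fingers":4,"delta_pos":[0,0,17],"spin":0}]'; python3 m.py
```

```text
time_s: 22.25
tcp_pos: [0.5704, -0.1614, 0.0292]
ee_rot: [[0.999, 0.035, -0.002], [0.035, -0.999, 0.0], [-0.002, -0.0, -1.0]]
wrist_force: [-0.2, -0.8, -0.2]
gripper_width: 0.618
22.45 [-8.0000e-02 -1.2000e-01 -3.0000e-02 -1.1000e-01  5.0000e-02 -1.0000e-02
  5.7154e+02 -1.6150e+02  3.0880e+01  9.2160e+01] [0.45 0.47 0.36 0.01 0.01 0.03 0.28 0.03 0.43 0.  ]
```

```bash
python3 -m inch '[{"fingers":4,"delta_pos":[0,0,0.5],"spin":0},{"fingers":4,"delta_pos":[0,0,1],"spin":0},{"fingers":4,"delta_pos":[0,0,1.4],"spin":0},{"fingers":4,"delta_pos":[0,0,1.7],"spin":0},{"fingers":4,"delta_pos":[0,0,1.7],"spin":0},{"fingers":4,"delta_pos":[0,0,1.7],"spin":0}]'; python3 m.py; python3 -m inch '[{"fingers":4,"delta_pos":[0,0,0.1],"spin":0},{"fingers":4,"delta_pos":[0,0,0.2],"spin":0},{"fingers":4,"delta_pos":[0,0,0.3],"spin":0},{"fingers":4,"delta_pos":[0,0,0.3],"spin":0}]'; python3 m.py
```

```text
time_s: 23.05
tcp_pos: [0.5709, -0.1614, 0.0131]
ee_rot: [[0.999, 0.035, -0.0], [0.035, -0.999, -0.0], [-0.0, 0.0, -1.0]]
wrist_force: [0.7, -1.4, -0.8]
gripper_width: 0.613
23.25 [ 6.4000e-01 -3.8000e-01 -1.0000e+00 -1.4000e-01  5.0000e-02  1.0000e-02
  5.7109e+02 -1.6145e+02  1.3370e+01  9.2160e+01] [0.6  0.47 0.3  0.02 0.03 0.02 0.02 0.01 0.06 0.  ]
time_s: 23.65
tcp_pos: [0.5708, -0.1614, 0.01]
ee_rot: [[0.999, 0.035, -0.0], [0.035, -0.999, 0.0], [-0.0, -0.0, -1.0]]
wrist_force: [0.5, 0.8, -0.7]
gripper_width: 0.619
23.85 [ 6.0000e-01  2.9000e-01 -1.5000e-01 -1.3000e-01  3.0000e-02  2.0000e-02
  5.7093e+02 -1.6143e+02  1.0210e+01  9.2160e+01] [0.23 0.54 0.35 0.02 0.03 0.04 0.05 0.01 0.05 0.  ]
```

```bash
python3 -m inch '[{"fingers":4,"delta_pos":[0,0,0.05],"spin":0},{"fingers":4,"delta_pos":[0,0,0.1],"spin":0},{"fingers":4,"delta_pos":[0,0,0.1],"spin":0}]'; python3 m.py; python3 -m inch '[{"fingers":4,"delta_pos":[0,0,0.05],"spin":0},{"fingers":4,"delta_pos":[0,0,0.1],"spin":0},{"fingers":4,"delta_pos":[0,0,0.1],"spin":0}]'; python3 m.py
```

```text
time_s: 24.15
tcp_pos: [0.5709, -0.1614, 0.0092]
ee_rot: [[0.999, 0.035, -0.0], [0.035, -0.999, 0.0], [-0.0, -0.0, -1.0]]
wrist_force: [0.2, 0.3, -1.0]
gripper_width: 0.618
24.35 [ 5.0000e-02  5.0000e-02 -3.0000e-01 -1.2000e-01  6.0000e-02  0.0000e+00
  5.7092e+02 -1.6144e+02  9.2300e+00  9.2160e+01] [0.52 0.41 0.37 0.01 0.03 0.02 0.03 0.01 0.03 0.  ]
time_s: 24.65
tcp_pos: [0.571, -0.1614, 0.0083]
ee_rot: [[0.999, 0.035, -0.0], [0.035, -0.999, -0.0], [-0.0, 0.0, -1.0]]
wrist_force: [0.0, -0.8, -0.8]
gripper_width: 0.618
24.85 [ 9.0000e-02  3.0000e-01 -3.0000e-01 -1.0000e-01  4.0000e-02 -3.0000e-02
  5.7095e+02 -1.6143e+02  8.2700e+00  9.2160e+01] [0.43 0.32 0.56 0.03 0.03 0.02 0.01 0.01 0.01 0.  ]
```

```bash
python3 -m inch '[{"fingers":4,"delta_pos":[0,0,0.05],"spin":0},{"fingers":4,"delta_pos":[0,0,0.1],"spin":0},{"fingers":4,"delta_pos":[0,0,0.1],"spin":0}]'; python3 m.py; python3 -m inch '[{"fingers":4,"delta_pos":[0,0,0.05],"spin":0},{"fingers":4,"delta_pos":[0,0,0.08],"spin":0},{"fingers":4,"delta_pos":[0,0,0.08],"spin":0}]'; python3 m.py
```

```text
time_s: 25.15
tcp_pos: [0.571, -0.1614, 0.0082]
ee_rot: [[0.999, 0.035, 0.0], [0.035, -0.999, -0.0], [0.0, 0.0, -1.0]]
wrist_force: [-2.1, 1.9, 5.0]
gripper_width: 0.615
25.35 [-1.3500e+00  9.2000e-01  5.4600e+00  1.1000e-01  6.8000e-01 -2.0000e-02
  5.7096e+02 -1.6143e+02  8.1900e+00  9.2160e+01] [0.23 0.36 0.59 0.02 0.03 0.01 0.01 0.01 0.01 0.  ]
time_s: 25.65
tcp_pos: [0.571, -0.1614, 0.0081]
ee_rot: [[0.999, 0.035, 0.0], [0.035, -0.999, -0.0], [0.0, 0.0, -1.0]]
wrist_force: [-3.9, 1.8, 10.3]
gripper_width: 0.615
25.85 [-3.4900e+00  1.9900e+00  9.3900e+00  3.3000e-01  1.0500e+00 -8.0000e-02
  5.7098e+02 -1.6143e+02  8.1700e+00  9.2150e+01] [0.29 0.49 0.35 0.04 0.02 0.01 0.01 0.01 0.01 0.  ]
```

Contact at TCP 8.2 mm. Ease back to near-zero force, open, then rise.

```bash
python3 -m inch '[{"fingers":4,"delta_pos":[0,0,-0.1],"spin":0},{"fingers":4,"delta_pos":[0,0,-0.15],"spin":0},{"fingers":5.3,"delta_pos":[0,0,-0.15],"spin":0},{"fingers":5.8,"delta_pos":[0,0,-0.15],"spin":0},{"fingers":6.5,"delta_pos":[0,0,-0.15],"spin":0},{"fingers":7.5,"delta_pos":[0,0,-0.15],"spin":0},{"fingers":8.5,"delta_pos":[0,0,-0.15],"spin":0},{"fingers":8.5,"delta_pos":[0,0,-0.15],"spin":0},{"fingers":8.5,"delta_pos":[0,0,-0.15],"spin":0},{"fingers":8.5,"delta_pos":[0,0,-0.15],"spin":0}]'; python3 m.py
python3 - <<'E'
from h import *
snap('wrist','w9')
E
```

```text
time_s: 26.85
tcp_pos: [0.5709, -0.1614, 0.0079]
ee_rot: [[0.999, 0.035, 0.0], [0.035, -0.999, 0.0], [0.0, -0.0, -1.0]]
wrist_force: [-0.6, -0.6, -0.1]
gripper_width: 0.968
27.05 [-4.0000e-02 -2.0000e-01  1.4000e-01 -1.0000e-01  4.0000e-02 -0.0000e+00
  5.7094e+02 -1.6143e+02  7.9500e+00  9.2160e+01] [0.29 0.33 0.48 0.03 0.04 0.01 0.01 0.01 0.02 0.  ]
```

View pics/w9.png

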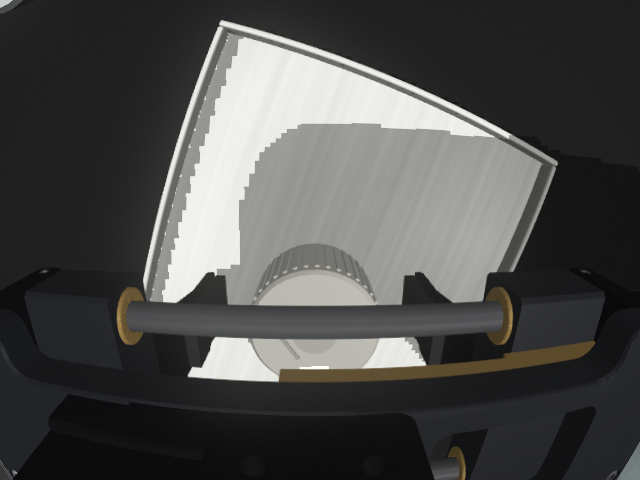

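Fingers are clear of the cap on both sides (inner edges at about columns 225 and 405, cap 252–377). Rise straight up and look.

```bash
python3 -m inch '[{"fingers":8.5,"delta_pos":[0,0,-0.5],"spin":0},{"fingers":8.5,"delta_pos":[0,0,-2],"spin":0},{"fingers":8.5,"delta_pos":[0,0,-4],"spin":0},{"fingers":8.5,"delta_pos":[0,0,-7],"spin":0},{"fingers":8.5,"delta_pos":[0,0,-10],"spin":0},{"fingers":8.5,"delta_pos":[0,0,-14],"spin":0},{"fingers":8.5,"delta_pos":[0,0,-18],"spin":0},{"fingers":8.5,"delta_pos":[0,0,-20],"spin":0},{"fingers":8.5,"delta_pos":[0,0,-20],"spin":0}]'
python3 - <<'E'
from h import *
snap('side','s10');snap('scene','c10');snap('wrist','w10')
for c in('scene','side','wrist'):
  for t,z in(('tray',0),('cap_shell',.003),('bottle',.008),('holder',0),('beaker',0),('flask',0),('wash_bottle',0)):
    print(c,t,[(round(r['conf'],2),(q:=np.array(r['location'])*[640,480]).round(1),atz(c,*q,z).round(3)) for r in spot_point(c,t)][:2])
a=[cv2.imread('pics/s10.png')[170:350,230:430],cv2.imread('pics/c10.png')[180:360,220:420]]
cv2.imwrite('pics/z10.png',cv2.resize(np.hstack(a),None,fx=2,fy=2,interpolation=cv2.INTER_CUBIC))
E
```

```text
time_s: 28.0
tcp_pos: [0.5729, -0.1617, 0.2126]
ee_rot: [[0.999, 0.035, 0.009], [0.035, -0.999, -0.001], [0.009, 0.001, -1.0]]
wrist_force: [-0.8, -0.4, 0.1]
gripper_width: 0.976
scene tray [(0.57, array([282.1, 322.2]), array([ 0.558, -0.167,  0.   ])), (0.2, array([358.8, 190.1]), array([0.399, 0.329, 0.   ]))]
scene cap_shell [(0.79, array([284.4, 324.8]), array([ 0.569, -0.17 ,  0.003]))]
scene bottle [(0.98, array([351.4, 232.8]), array([0.5  , 0.162, 0.008]))]
scene holder [(0.97, array([355.4, 237. ]), array([0.513, 0.163, 0.   ])), (0.86, array([334.3, 170.1]), array([0.282, 0.358, 0.   ]))]
scene beaker [(0.82, array([410. , 319.2]), array([0.772, 0.029, 0.   ]))]
scene flask [(0.84, array([165.3, 369. ]), array([ 0.457, -0.412,  0.   ]))]
scene wash_bottle [(0.91, array([400.3, 187.4]), array([0.484, 0.42 , 0.   ]))]
side tray [(0.9, array([321.6, 245.6]), array([ 0.569, -0.156,  0.   ]))]
side cap_shell [(0.79, array([321. , 242.3]), array([ 0.574, -0.169,  0.003]))]
side bottle [(0.89, array([313.7, 310.7]), array([0.51 , 0.166, 0.008]))]
side holder [(0.88, array([385. , 328.3]), array([0.33 , 0.179, 0.   ])), (0.88, array([395.1, 383. ]), array([0.285, 0.351, 0.   ]))]
side beaker [(0.86, array([241.9, 271.2]), array([0.751, 0.034, 0.   ])), (0.58, array([313.2, 310.8]), array([0.514, 0.156, 0.   ]))]
side flask []
side wash_bottle [(0.74, array([292.8, 395.8]), array([0.484, 0.438, 0.   ]))]
wrist tray []
wrist cap_shell [(0.79, array([317.5, 218. ]), array([ 0.567, -0.164,  0.003]))]
wrist bottle [(0.89, array([ 50.6, 259.3]), array([0.51 , 0.165, 0.008]))]
wrist holder [(0.75, array([18.3, 72.6]), array([0.748, 0.217, 0.   ])), (0.64, array([ 56.2, 259.2]), array([0.507, 0.162, 0.   ]))]
wrist beaker [(0.73, array([137.7,  38.6]), array([0.76 , 0.035, 0.   ]))]
wrist flask []
wrist wash_bottle []
```

View pics/z10.png

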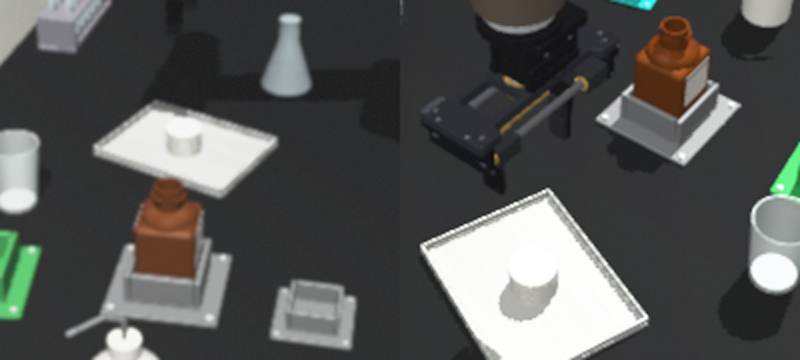

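View pics/w10.png

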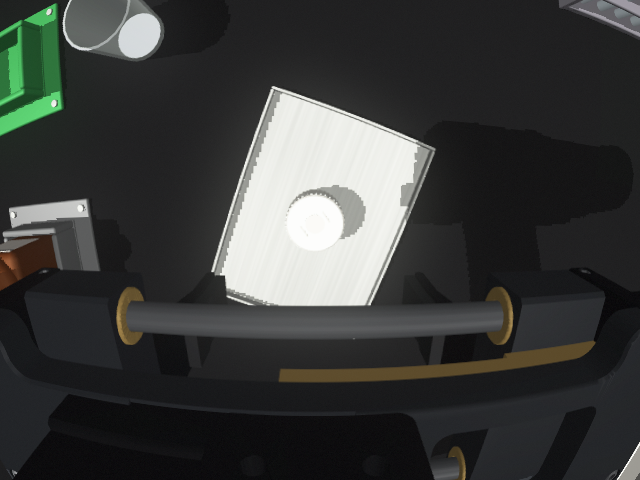

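The cap stands upright near the middle of the tray, at (315, 220) in the wrist picture. The bottle stands open in its holder and the gripper is clear of everything.

```bash
python3 -c "
from station import finish_job;print(finish_job())"
```

```text
the job is handed in; nothing more can be done
None
```

The bottle is open and its cap stands right way up near the middle of the tray. I handed the job in after about 28 s; no verdict is reported.

- **Opening:** I gripped the cap and pressed it down slowly. It first stopped tooth on tooth after about 3 mm. After roughly 30° of turning under push it dropped in and bottomed at about 6 mm. I then turned it anticlockwise at 15–16 N until the torque jumped to 0.31 N m at the stop, below the 0.5 N m limit. I backed off 4° there and lifted it off.
- **Lift:** The load fell to about 1 N, which is the cap's own weight, so the bottle was not being pulled up. The pictures showed it staying seated in its holder.
- **Placing:** The cap met the tray floor at 5 to 10 N. I eased the force off before opening the fingers.
- **Last checks:** The cap is upright and within about 1 cm of the tray's middle. The bottle is upright in the holder, and the fingers are open about 20 cm above the tray.

**Off-target or unconfirmed:**
- While I was still working the teeth in, the push briefly reached about 19 N. That is above the 15–18 N advised but below the 30 N limit.
- The fingers slid an estimated 2–3 mm down the cap during pressing, which did no harm.
- Side forces on the cap stayed at about 6 N or less.
- The final position estimates for the bottle and beaker scattered by 1 to 2 cm between cameras. The flask was found only in the scene camera. I judged the bystanders unmoved from the pictures, and no move went near them.

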